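Feed a bus-bar blank under the punch guard with the push stick

TASK

With the push stick, and never touching the copper bar with the hand, slide the bar along the bed of the small guarded punch, in under its low guard and past the sprung hold-down, until it is fully home against the stop hidden inside. Lean on it there with a steady push of about 14 N for a second or so (above 22 N you would bend the stop), then draw the stick back out and stand it on the bench beside the punch. Leave the tape, solder spool and side cutters where they are.

Things in the scene. Friction and masses are not known exactly. Their poses are not given: they have to be found in the camera images.
- press: Grey guarded bench punch, fixed, 285 long (x), 72 wide, 60 high. Origin at bench level on the centreline under the guard's mouth; +x is the feed direction (into the guard), z up. A flat steel bed, top at z = 8, runs from x = -155 to 130. The hood covers x = 0 to 130, top z = 60 (its adjuster screw to 72).
- guard_mouth (a point): Middle of the mouth's lower edge, on the bed (press x = 0, z = 8), axes as the press. The mouth is 36 wide and 18 high above the bed. Before it two fences, 9 high, form a funnel from 54 wide at x = -75 to 34 wide at x = -1. The passage goes on 36 wide inside.
- roller (a point): Centre of the sprung hold-down roller (radius 10) hidden in the hood, press x = 62. It hangs 2 mm below the bar's top: getting the bar under it takes a brief push of 5 to 10 N, after which the bar drags with 3 to 7 N. This is not the stop.
- hood_back (a point): Middle of the hood's back wall on the bed, press x = 130. The rigid length stop is hidden before it: its face is somewhere from press x = 100 to 114, not measured and different each time, so a bar that is home has its centre between x = 70 and 84 and its rear end between x = 40 and 54.
- bar: Plain copper bar blank, 60 long (x) x 30 wide (y) x 12 thick, 0.13 to 0.25 kg, lying loose on the bed before the mouth. Origin at the centre of its underside; its x axis lies roughly along the feed.
- stick: Wooden push stick, about 0.15 kg, standing on its sole on the bench on the robot's side of the punch. Sole 24 wide, 9 thick, from x = -25 to the nose at x = 102. Upright grip block 44 long (x), 16 wide (y), from the sole up to z = 63, centred over the origin. Origin on the underside below the grip, x towards the nose, z up.
- stick_nose (a point): Middle of the stick's front face, 102 mm ahead of the stick's origin, 5 mm above its underside. The last 10 mm are a sprung rubber-faced nose, 24 wide, 9 high, that gives about 1 mm per 3 N and bottoms after 7 mm (21 N).
- insulating_tape: Black roll of tape, 62 across, 19 high, a bystander. Origin under its centre.
- solder_spool: Yellow solder spool, 58 across, 52 high, standing, a bystander. Origin under its centre.
- side_cutters: Side cutters with blue handles, 136 x 57 x 12, lying flat, a bystander. Origin under the middle.

How it is judged (in metres and radians):
On the way, in this order (a step that is already met when the one before it is completed fails the run):
1. the bar has been fed in under the guard (x of bar in the frame of press above 0 m and y of bar in the frame of press between -0.006 and 0.006 m and angle between the x axis of bar and the x axis of press, either way round below 0.1 rad).
2. the bar stands still against the stop while the stick pushes on it with more than 9 N for half a second (x of bar in the frame of press above 0.0685 m and y of bar in the frame of press between -0.006 and 0.006 m and angle between the x axis of bar and the x axis of press, either way round below 0.1 rad and contact force between stick and bar above 9 N and linear speed of bar below 0.005 m/s), for 0.5 s.
At the end, for the whole second after the job is handed in: The bar lies inside the guard where it was pressed home: its centre at least 68.5 mm past the mouth, within 6 mm of the centreline and 0.1 rad of the feed direction. The push stick stands upright on the bench (not on the bed), its nose more than 50 mm from the mouth; all at rest (x of bar in the frame of press above 0.0685 m and y of bar in the frame of press between -0.006 and 0.006 m and angle between the x axis of bar and the x axis of press, either way round below 0.1 rad and height (world z) of stick below 0.004 m and angle between stick's own z axis and vertical below 0.1 rad and linear speed of each of stick, bar below 0.02 m/s and horizontal distance between stick_nose and guard_mouth above 0.05 m); the robot touches nothing.
It fails at once if the stick pushes on the bar with more than 22 N (contact force between stick and bar above 22 N).
It fails at once if the hand or arm touches the bar (contact force between any of the fingers, the arm and bar above 0.3 N).
It fails at once if a bystander (tape, spool, cutters) is moved more than 20 mm (distance of any of insulating_tape, solder_spool, side_cutters from where it was at the start of the episode above 0.02 m).
It also fails if it takes over 66 s, if anything falls off the work surface, if the arm or the gripper's body presses on something with over 40 N, if the wrist force passes 120 N, or if a joint passes its speed limit or range.

ROBOT

A 7-joint arm with a two-finger parallel gripper is mounted at the origin on a cart in front of the work surface, level with it; the furniture and walls round the work are solid. World frame = base frame: x ahead of the robot, y to its left, z up, the work surface at z = 0. Lengths are in mm, angles in rad, forces in N, time in s.
With the tool pointing down it reaches from about 400 to 875 mm from the base axis. Payload 4.4 kg.
Tool frame: the origin (TCP) lies where the fingers leave the gripper's body, on its centre line; the fingertips stand 73 mm ahead of it and the grasp point (between the pads) lies 54 mm ahead of it; z points along the fingers, y is the line along which they close (so a half turn about z gives the same grasp; the last joint's range is limited). The gripper opens to 85 mm and grips with 20 to 120 N. Pads are 22 mm wide; open, the fingers measure 114 mm over their backs; the gripper's body (76 mm by 85 mm) begins 54 mm behind the grasp point. The pads swing forward as they close: fully open they stand 13 mm farther back than shut.
Start: joints at [-1.377, 0.628, 0.038, 1.517, -0.027, 0.996, -0.02], TCP at [166.954, 628.206, 303.913] pointing down, gripper open.
Joint ranges: [-3.06, 3.06], [-0.37, 2.12], [-1.25, 1.32], [0.18, 2.47], [-1.1, 4.24], [0.23, 1.98], [-2.94, 2.94]. Speed limits (rad/s): [2.57, 2.57, 3.14, 3.14, 3.14, 3.14, 3.14].

INTERFACE

Orientations are given as [roll, pitch, yaw] about the fixed x, y, z axes, in that order (R = Rz(yaw) Ry(pitch) Rx(roll)).
In Python, from cell import ctrl gives the robot as it stands.
- The arm moves only by the tool send_rows, never from a script. Its argument "rows" is a list that holds one entry, the list of rows, each a list of 6 numbers: the shift along the tool's x, y, z in cm, then the turn, a rotation vector about the tool's x, y, z in rad. In form: [[[tx, ty, tz, wx, wy, wz], ...]]. A call has 1 to 10 rows; each row is the pose to reach, as a shift and turn from the pose commanded when the call began, along the tool's axes at that moment; what a row does not reach only later rows make up. A row lasts 1/10 s, in which the tool goes at most 50 mm and 8.59 degrees, less where a joint would pass 70% of its speed; a pose out of reach is approached as far as the arm can. A call with a gripper value outside its range is refused whole. "grip" is the closure in counts, from 0 (fully open) to 255 (shut), set as the call begins (left out, the last holds). The fingers move at their own pace and stop on an object; the grip force is fixed at half the most. Time passes only in rows, so rows that repeat a pose let the fingers close. It gives the time, the measured TCP pose, the force, the opening and the grip force at its end, in the units of the state.
- ctrl.read_state(): the state, without advancing time (a new reading comes with each control period).
- ctrl.get_image(name): name is "scene" or "top"; returns a dict with "pixels" (420x560x3 uint8, red, green, blue), "fx", "fy", "cx", "cy" (pixels), "D" ([k1, k2, p1, p2, k3] as OpenCV has them; the pictures are not rectified), "extrinsics" (4x4, takes a point from camera to world coordinates). Camera axes: x right, y up, looking along -z (the intrinsics and any distortion apply to the point x, -y, -z); pixel columns grow to the right and rows downward; lengths in mm; the calibration is good to about 2 mm. A picture is of the moment at which its call begins. There is no depth.
- ctrl.finish_job(): hands the job in; it is judged then, once.
The state is a dict: "clock": time; "qpos": joint angles; "qd": joint speeds; "tau": joint torques, N m; "eef_pos": TCP position; "tool_rot": TCP orientation; "force": force on the tool from outside, world axes, zero at the start; "torque": the same for the moment, N m; "width": finger opening in mm; "gripper_force": force on a finger pad.
Only numpy, scipy, OpenCV 4.12 (cv2) and the standard library are available. Lean on these libraries where they do the work, as an engineer would, in place of code of your own. Each camera call takes 0.05 s, during which the arm holds its last target. There are 200 camera calls.

## Working session

There is one attempt and no reset: what is moved stays moved. The work goes in short steps, Python scripts to look and compute and a tool call to move; the robot and the scene stay as the last step left them, time stands still between calls to the robot, and variables do not carry over. Pictures are saved under pics/ and viewed, at most 10 in all, crops included, and the job is handed in when it is done.

Besides the shell and the picture viewer there is one more tool, called after "Emit:" by a JSON object that holds its "op" and its "data". send_rows: Moves the arm, as the interface text tells. Its arguments: {"type":"object","properties":{"rows":{"type":"array","items":{"type":"array","items":{"type":"array","items":{"type":"number"}}}},"grip":{"type":"number"}},"required":["rows"]}

```bash
mkdir -p pics; ls; cat > h.py <<'E'
from cell import ctrl
import numpy as np, cv2
def grab(n,save=None):
    im=ctrl.get_image(n)
    if save: cv2.imwrite('pics/'+save,im['pixels'][:,:,::-1])
    return im
def ray(im,uv):
    K=np.array([[im['fx'],0,im['cx']],[0,im['fy'],im['cy']],[0,0,1.]])
    p=cv2.undistortPoints(np.array(uv,float).reshape(-1,1,2),K,np.array(im['D'],float)).reshape(-1,2)
    d=np.c_[p[:,0],-p[:,1],-np.ones(len(p))]
    T=np.array(im['extrinsics']); return T[:3,3],d@T[:3,:3].T
def onz(im,uv,z):
    o,d=ray(im,uv); return o+d*((z-o[2])/d[:,2])[:,None]
E
python3 - <<'E'
from h import *
for n in('scene','top'):
    im=grab(n,n+'0.png'); print(n,np.round(im['extrinsics'],2).tolist(),im['fx'],im['D'])
print(ctrl.read_state())
E
```

```text
pics
scene [[0.59, 0.36, -0.72, -298.47], [-0.81, 0.28, -0.52, -771.12], [0.01, 0.89, 0.46, 577.86], [0.0, 0.0, 0.0, 1.0]] 489.2260651754995 [-0.06639898  0.          0.          0.          0.        ]
top [[0.02, 0.99, -0.13, 345.9], [-1.0, 0.02, -0.02, -229.94], [-0.02, 0.13, 0.99, 1268.67], [0.0, 0.0, 0.0, 1.0]] 503.65432778021636 [-0.07119122  0.          0.          0.          0.        ]
{'clock': 0.1, 'qpos': array([-1.37683034,  0.62923026,  0.0384284 ,  1.51828209, -0.0269621 ,
        0.9962755 , -0.02002036]), 'qd': array([ 0.00110227, -0.00322898,  0.00292505, -0.00085192, -0.00049642,
        0.00049259, -0.00159512]), 'tau': array([ 2.89115153e-03, -5.64529252e+01,  1.23043466e+00, -1.93974692e+01,
        1.13170064e-02,  5.44402254e-03,  7.64967012e-06]), 'eef_pos': array([166.81283219, 627.77988476, 303.09128619]), 'tool_rot': array([-3.13991541e+00,  3.79414958e-05,  2.88183988e+00]), 'force': array([-0.41063524,  0.39815544, -0.56604221]), 'torque': array([-0.04090563,  0.03860287,  0.03819458]), 'gripper_force': 0.0, 'width': 85.28378795063276}
```

View pics/scene0.png

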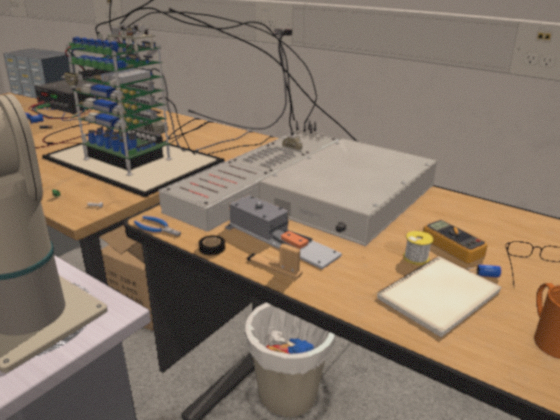

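View pics/top0.png

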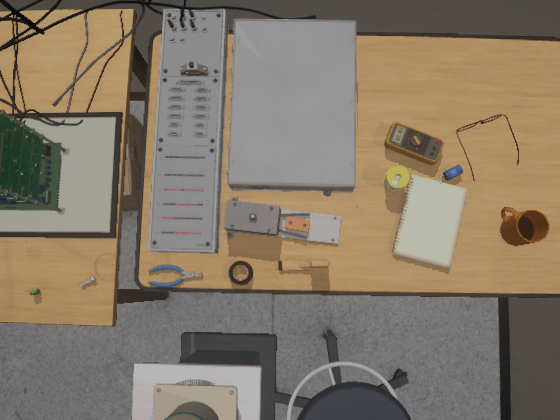

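The top view shows the press at about (280,222) with its hood at left and the feed running leftward (world +y). The copper bar is at (297,225). The stick is at (303,265) with its black nose at (281,265). The tape is at (240,273), the cutters at (175,275) and the spool at (397,177).

```bash
python3 - <<'E'
from h import *
t=cv2.imread('pics/top0.png')[190:290,215:350]; cv2.imwrite('pics/c1.png',cv2.resize(t,None,fx=5.9,fy=5.9,interpolation=cv2.INTER_CUBIC))
t=cv2.imread('pics/scene0.png')[185:285,215:350]; cv2.imwrite('pics/c2.png',cv2.resize(t,None,fx=5.9,fy=5.9,interpolation=cv2.INTER_CUBIC))
E
```

```text
(no output)
```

View pics/c1.png

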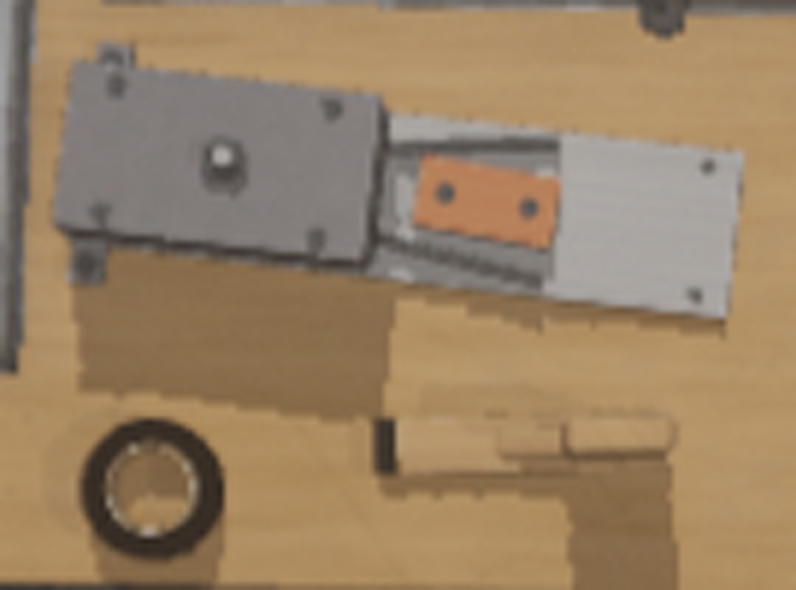

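View pics/c2.png

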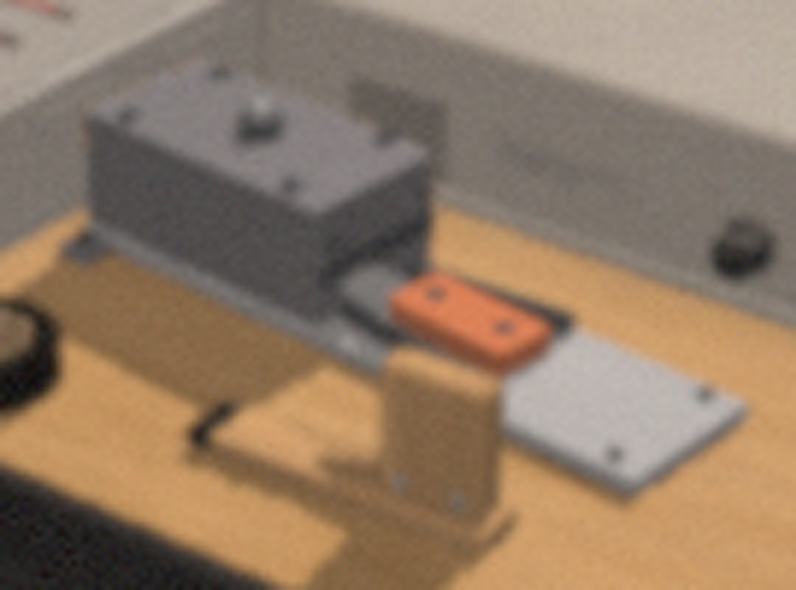

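The top crop shows these, in crop pixels:
- The hood top corners are (75,62), (383,98), (365,262) and (57,230).
- The bed rear corners are (743,152) and (725,318).
- The bar corners are (420,153), (560,180), (548,248) and (412,222).
- The stick nose face is at x=374, y 418–475, and the grip top spans (565,415)–(678,460).

The scene crop confirms that the stick is upright and the bar lies in the funnel.

```bash
cat >> h.py <<'E'
def crop(U,f=5.9,o=(215,190)): return (np.array(U,float)+.5)/f-.5+np.array(o)
def colmask(px,lo,hi): return cv2.inRange(cv2.cvtColor(px,cv2.COLOR_RGB2HSV),lo,hi)
E
python3 - <<'E'
from h import *
np.set_printoptions(suppress=True,precision=1)
t=grab('top');s=grab('scene')
P=lambda U,z:onz(t,crop(U),z)
hood=P([(75,62),(383,98),(365,262),(57,230)],60)
bed=P([(743,152),(725,318)],8)
bar=P([(420,153),(560,180),(548,248),(412,222)],20)
nose=P([(374,418),(376,475)],9); grip=P([(565,415),(678,415),(676,460),(565,460)],63)
for n,a in dict(hood=hood,bed=bed,bar=bar,nose=nose,grip=grip).items():
    print(n,a[:,:2].tolist() and np.round(a[:,:2],1).tolist(),'mean',a.mean(0)[:2],'edges',np.linalg.norm(np.diff(a,axis=0),axis=1))
backm=(hood[0]+hood[3])/2; frontm=(hood[1]+hood[2])/2; rear=bed.mean(0)
d=(backm-rear)[:2]; print('len rear->back',np.linalg.norm(d),'yaw',np.arctan2(d[1],d[0]),'front->back',np.linalg.norm((backm-frontm)[:2]))
u=d/np.linalg.norm(d);n=np.array([-u[1],u[0]])
for nm,p in(('front',frontm),('bar',bar.mean(0)),('nose',nose.mean(0)),('grip',grip.mean(0))):
    q=p[:2]-rear[:2]; print(nm,'press x',q@u-155,'y',q@n)
e=(bar[0]+bar[3]-bar[1]-bar[2])[:2]; print('bar yaw',np.arctan2(e[1],e[0]))
e=(nose.mean(0)-grip.mean(0))[:2];print('stick yaw',np.arctan2(e[1],e[0]),np.linalg.norm(e))
# scene view cross check: bar colour
for im,nm in((t,'top'),(s,'scene')):
    m=colmask(im['pixels'],(3,120,120),(15,255,255)); n_,l,st,c=cv2.connectedComponentsWithStats(m)
    for k in range(1,n_):
        if 40<st[k,4]: print(nm,c[k],st[k,4],onz(im,[c[k]],20 if nm=='top' else 17))
E
```

```text
hood [[553.2, -72.6], [540.3, -200.3], [472.3, -194.4], [483.2, -67.6]] mean [ 512.3 -133.7] edges [128.4  68.3 127.3]
bed [[528.0, -353.7], [456.6, -346.4]] mean [ 492.3 -350. ] edges [71.8]
bar [[523.4, -215.6], [512.9, -275.1], [483.9, -270.4], [493.9, -212.7]] mean [ 503.5 -243.4] edges [60.4 29.4 58.5]
nose [[411.3, -198.1], [387.3, -199.5]] mean [ 399.3 -198.8] edges [24.1]
grip [[411.2, -276.8], [412.0, -322.5], [393.8, -321.9], [393.0, -277.0]] mean [ 402.5 -299.6] edges [45.7 18.2 44.9]
len rear->back 281.1528352188221 yaw 1.47855113430867 front->back 127.82692608724967
front press x -1.6740496959652376 y 0.10259579379861007
bar press x -47.814985638684675 y -1.3396603958863733
nose press x -12.951851197662336 y 106.54207110556712
grip press x -113.01727356369997 y 94.05172310936359
bar yaw 1.3974271099860465
stick yaw 1.602730684837425 100.84194338845207
top [519.5 212.9] 153 [[ 540.7 -806.2   20. ]]
top [297.1 223.9] 210 [[ 502.8 -244.2   20. ]]
top [542. 236.] 43 [[ 483.1 -862.2   20. ]]
scene [183.1 119.1] 48 [[1014.9  638.8   17. ]]
scene [ 55.7 122.9] 68 [[ 680.3 1005.6   17. ]]
scene [ 74.1 184. ] 2606 [[380.2 424.8  17. ]]
scene [ 87.6 126.8] 52 [[724.8 858.1  17. ]]
scene [210.5 135.1] 483 [[932.8 413.7  17. ]]
scene [235.3 145.7] 408 [[899.8 268.5  17. ]]
scene [458.9 293. ] 15542 [[ 522.7 -613.9   17. ]]
scene [305.3 230.5] 95 [[ 550.2 -242.9   17. ]]
scene [199.2 239.9] 167 [[369.9 -75.6  17. ]]
scene [229.1 240.4] 84 [[ 408.7 -130.8   17. ]]
scene [293.6 240.8] 328 [[ 494.7 -247.7   17. ]]
scene [255.5 258.6] 719 [[ 385.2 -224.8   17. ]]
scene [278.6 347.4] 97 [[ 197.1 -421.2   17. ]]
```

```bash
cat >> h.py <<'E'
import json,sys
from scipy.spatial.transform import Rotation as Ro
def go(c,p,yaw,pitch=0):
    """row (cm, rad) from commanded pose c=(x,y,z,yaw) to p, yaw; tool pointing down"""
    R=Ro.from_euler('xyz',[np.pi,0,c[3]]); Q=Ro.from_euler('xyz',[np.pi,pitch,yaw])
    return np.round(np.r_[R.inv().apply(np.array(p)-c[:3])/10,(R.inv()*Q).as_rotvec()],3).tolist()
E
python3 - <<'E'
from h import *
c=[166.954,628.206,303.913,2.882]
print(go(c,[450,120,300],2.24));c=[450,120,300,2.24]
print(go(c,[402.5,-300,200],1.60))
print(go([402.5,-300,200,1.6],[402.5,-300,87],1.60))
E
```

```text
[-40.401, -41.852, 0.391, 0.0, -0.0, 0.642]
[-29.995, -29.781, 10.0, 0.0, -0.0, 0.64]
[0.0, -0.0, 11.3, 0.0, 0.0, 0.0]
```

Emit:
{"op": "send_rows", "data": {"rows": [[[-30, -31, 0, 0, 0, 0.4], [-30, -31, 0, 0, 0, 0.4], [-30, -31, 0, 0, 0, 0.4], [-30, -31, 0, 0, 0, 0.4], [-30, -31, 0, 0, 0, 0.4], [-30, -31, 0, 0, 0, 0.4], [-30, -31, 0, 0, 0, 0.4], [-30, -31, 0, 0, 0, 0.4], [-30, -31, 0, 0, 0, 0.4], [-30, -31, 0, 0, 0, 0.4]]], "grip": 100}}

```text
clock: 1.2
eef_pos: [379.5, 246.9, 304.2]
tool_rot: [-3.141, 0.002, 2.473]
force: [0.6, 0.1, -0.1]
width: 51.8
gripper_force: 0.0
```

```bash
python3 - <<'E'
from h import *
s=ctrl.read_state();print(s['eef_pos'],s['tool_rot'],s['qd'])
c=np.r_[np.array([166.954,628.206,303.913])+Ro.from_euler('xyz',[np.pi,0,2.882]).apply([-300,-310,0]),2.482];print(c)
print(go(c,[450,-50,290],2.0))
print(go([450,-50,290,2.0],[402.5,-300,200],1.6))
E
```

```text
[379.47121781 246.8521642  304.15989507] [-3.14082306e+00  2.03170951e-03  2.47307084e+00] [-0.06498862  0.01222716 -0.06982679 -0.02100229 -0.03288193 -0.00065152
 -0.05104164]
[377.32945436 251.58660565 303.913        2.482     ]
[-24.224, -19.379, 1.391, -0.0, -0.0, 0.482]
[-20.756, -14.723, 9.0, 0.0, -0.0, 0.4]
```

Emit:
{"op": "send_rows", "data": {"rows": [[[-24, -19.5, 1.4, 0, 0, 0.48], [-24, -19.5, 1.4, 0, 0, 0.48], [-24, -19.5, 1.4, 0, 0, 0.48], [-24, -19.5, 1.4, 0, 0, 0.48], [-24, -19.5, 1.4, 0, 0, 0.48], [-24, -19.5, 1.4, 0, 0, 0.48], [-24, -19.5, 1.4, 0, 0, 0.48], [-24, -19.5, 1.4, 0, 0, 0.48], [-24, -19.5, 1.4, 0, 0, 0.48], [-24, -19.5, 1.4, 0, 0, 0.48]]]}}

```text
clock: 2.2
eef_pos: [447.2, -47.4, 289.8]
tool_rot: [-3.142, -0.001, 2.005]
force: [0.0, -0.0, -0.1]
width: 51.8
gripper_force: 0.0
```

```bash
python3 - <<'E'
from h import *
c=[377.33,251.59,303.91,2.482]
c=np.r_[np.array(c[:3])+Ro.from_euler('xyz',[np.pi,0,2.482]).apply([-240,-195,14]),2.002];print(c)
s=ctrl.read_state();print(s['eef_pos'],s['tool_rot'],abs(s['qd']).max())
print(go(c,[402.5,-300,160],1.6))
E
```

```text
[447.49303494 -49.57797394 289.91         2.002     ]
[447.1607444  -47.38570584 289.79484811] [-3.14150894e+00 -1.23181628e-03  2.00548885e+00] 0.006868370742128846
[-20.869, -14.554, 12.991, 0.0, -0.0, 0.402]
```

Emit:
{"op": "send_rows", "data": {"rows": [[[-21, -14.6, 12.9, 0, 0, 0.405], [-21, -14.6, 12.9, 0, 0, 0.405], [-21, -14.6, 12.9, 0, 0, 0.405], [-21, -14.6, 12.9, 0, 0, 0.405], [-21, -14.6, 12.9, 0, 0, 0.405], [-21, -14.6, 12.9, 0, 0, 0.405], [-21, -14.6, 12.9, 0, 0, 0.405], [-21, -14.6, 12.9, 0, 0, 0.405], [-21, -14.6, 12.9, 0, 0, 0.405], [-21, -14.6, 12.9, 0, 0, 0.405]]]}}

```text
clock: 3.2
eef_pos: [403.6, -299.5, 161.4]
tool_rot: [3.141, -0.001, 1.6]
force: [-0.0, -0.7, 0.4]
width: 52.2
gripper_force: 0.0
```

```bash
python3 - <<'E'
from h import *
s=ctrl.read_state();print(s['eef_pos'],s['tool_rot'],abs(s['qd']).max(),s['force'])
c=np.r_[s['eef_pos'],s['tool_rot'][2]]
print(go(c,[402.5,-300,87],1.6))
t=grab('top','t1.png')['pixels'][190:290,250:350];sc=grab('scene')['pixels'][170:290,215:350]
cv2.imwrite('pics/c3.png',cv2.hconcat([cv2.resize(t,(400,400)),cv2.resize(sc,(400,400))])[:,:,::-1])
E
```

```text
[ 403.60492982 -299.45545291  161.44130345] [ 3.14059904e+00 -5.86444372e-04  1.60040961e+00] 0.005355136183947173 [-0.03501846 -0.6734547   0.43525191]
[-0.051, -0.112, 7.444, 0.0, -0.0, 0.0]
```

View pics/c3.png

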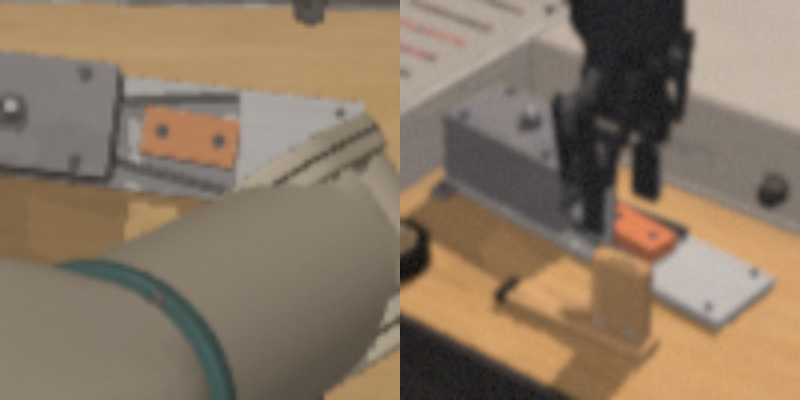

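The arm now hides the stick in the top view. In the scene view the open fingers straddle the grip block from above, at about (620,190), so I'm going down.

Emit:
{"op": "send_rows", "data": {"rows": [[[-0.05, -0.1, 2, 0, 0, 0], [-0.05, -0.1, 4, 0, 0, 0], [-0.05, -0.1, 5.5, 0, 0, 0], [-0.05, -0.1, 6.5, 0, 0, 0], [-0.05, -0.1, 7.4, 0, 0, 0], [-0.05, -0.1, 7.4, 0, 0, 0]]]}}

```text
clock: 3.9
eef_pos: [401.3, -301.5, 86.2]
tool_rot: [-3.141, -0.001, 1.597]
force: [-0.1, 0.5, 0.5]
width: 51.9
gripper_force: 0.0
```

Emit:
{"op": "send_rows", "data": {"rows": [[[0, 0, 0, 0, 0, 0], [0, 0, 0, 0, 0, 0], [0, 0, 0, 0, 0, 0], [0, 0, 0, 0, 0, 0], [0, 0, 0, 0, 0, 0], [0, 0, 0, 0, 0, 0], [0, 0, 0, 0, 0, 0], [0, 0, 0, 0, 0, 0]]], "grip": 255}}

```text
clock: 4.7
eef_pos: [402.0, -302.3, 87.6]
tool_rot: [3.14, 0.001, 1.597]
force: [0.9, 0.5, 5.9]
width: 15.3
gripper_force: 58.9
```

```bash
python3 - <<'E'
from h import *
s=ctrl.read_state();print(s['eef_pos'],s['tool_rot'],abs(s['qd']).max(),s['force'],s['torque'])
E
```

```text
[ 401.99948908 -302.30339221   87.62273063] [3.14009998e+00 9.43534152e-04 1.59680573e+00] 0.0026647599440708394 [0.86436085 0.49489533 5.85012877] [ 0.0394642  -0.10406669  0.02193715]
```

```bash
python3 - <<'E'
from h import *
c=[402,-302.3,87.6,1.597]
print(go(c,[402,-302.3,125],1.597)); print(go(c,[488.6,-390.1,125],1.478))
E
```

```text
[0.0, 0.0, -3.74, 0.0, 0.0, 0.0]
[-9.004, 8.427, -3.74, 0.0, -0.0, 0.119]
```

Emit:
{"op": "send_rows", "data": {"rows": [[[0, 0, -1.5, 0, 0, 0], [0, 0, -3.7, 0, 0, 0], [-2, 2, -3.7, 0, 0, 0.03], [-4.5, 4.2, -3.7, 0, 0, 0.06], [-7, 6.5, -3.7, 0, 0, 0.09], [-9, 8.4, -3.7, 0, 0, 0.119], [-9, 8.4, -3.7, 0, 0, 0.119], [-9, 8.4, -3.7, 0, 0, 0.119]]]}}

```text
clock: 5.5
eef_pos: [487.1, -389.2, 123.2]
tool_rot: [-3.14, -0.001, 1.478]
force: [-0.9, -0.1, -1.9]
width: 15.1
gripper_force: 58.5
```

```bash
python3 - <<'E'
from h import *
s=ctrl.read_state();print(s['eef_pos'],s['tool_rot'],abs(s['qd']).max(),s['force'],s['torque'],s['width'])
t=grab('top')['pixels'][190:290,250:375];sc=grab('scene')['pixels'][170:290,225:375]
cv2.imwrite('pics/c4.png',cv2.hconcat([cv2.resize(t,(400,320)),cv2.resize(sc,(400,320))])[:,:,::-1])
E
```

```text
[ 487.07473531 -389.24776692  123.17214574] [-3.13979595e+00 -1.04615805e-03  1.47804967e+00] 0.04156995384092459 [-0.9269801  -0.12590086 -1.92690138] [ 0.0318267   0.04668829 -0.02759738] 15.11450740805517
```

View pics/c4.png

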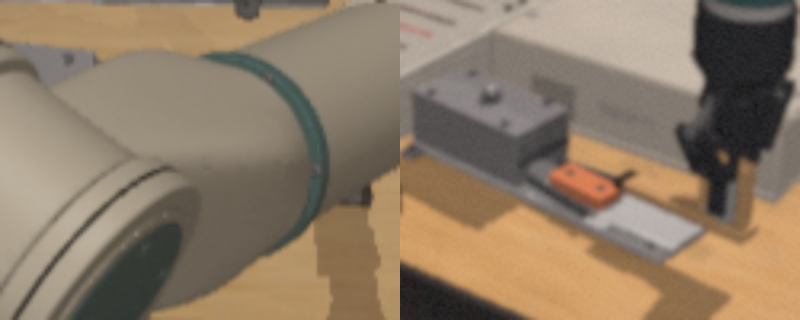

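The scene crop shows the stick held level, with its black nose at crop (625,175), i.e. scene pixel (309,236), just above and behind the bar. I'll check that numerically and measure the bar again.

```bash
python3 - <<'E'
from h import *
im=grab('scene');print(onz(im,[(309.4,235.6)],38),onz(im,[(309.4,235.6)],45))
c=np.r_[ctrl.read_state()['eef_pos'],1.478];print(c)
g=cv2.cvtColor(im['pixels'],cv2.COLOR_RGB2GRAY)[222:250,295:325]
m=cv2.inRange(g,0,70);n,l,st,cc=cv2.connectedComponentsWithStats(m)
for k in range(1,n): print(st[k],cc[k]+[295,222])
u=np.array([.0921,.9957])
for z in (97,95.7): print(go(c,[*(np.array([506.4,-197.4])-193.5*u),z],1.478))
E
```

```text
[[ 504.7450939  -282.41397512   38.        ]] [[ 494.33026759 -288.75071624   45.        ]]
[ 486.6574602  -388.60772958  123.50165048    1.478     ]
[10 13  6  6 13] [307.         237.46153846]
[-0.128, 0.205, 2.65, 0.0, 0.0, 0.0]
[-0.128, 0.205, 2.78, 0.0, 0.0, 0.0]
```

Emit:
{"op": "send_rows", "data": {"rows": [[[-0.13, 0.2, 1, 0, 0, 0], [-0.13, 0.2, 2, 0, 0, 0], [-0.13, 0.2, 2.5, 0, 0, 0], [-0.13, 0.2, 2.65, 0, 0, 0], [-0.13, 0.2, 2.65, 0, 0, 0]]]}}

```text
clock: 6.15
eef_pos: [489.3, -391.1, 96.8]
tool_rot: [-3.141, -0.001, 1.478]
force: [-0.5, -0.0, -0.9]
width: 15.5
gripper_force: 58.6
```

```bash
python3 - <<'E'
from h import *
s=ctrl.read_state();print(s['eef_pos'],s['tool_rot'],abs(s['qd']).max(),s['force'],s['torque'],s['width'])
E
```

```text
[ 489.3180431  -391.06328736   96.8118535 ] [-3.14068353e+00 -5.01346244e-04  1.47771634e+00] 0.011833820150224146 [-0.51622574 -0.01419207 -0.89175191] [0.00079658 0.05710918 0.00901708] 15.498667833082262
```

Emit:
{"op": "send_rows", "data": {"rows": [[[0, 0, 0.1, 0, 0, 0], [0.4, 0, 0.1, 0, 0, 0], [0.8, 0, 0.1, 0, 0, 0]]]}}

```text
clock: 6.45
eef_pos: [490.4, -383.0, 96.6]
tool_rot: [3.141, 0.0, 1.478]
force: [-0.0, 0.1, -1.1]
width: 15.6
gripper_force: 58.6
```

Emit:
{"op": "send_rows", "data": {"rows": [[[0.3, 0, 0, 0, 0, 0], [0.6, 0, 0, 0, 0, 0], [0.9, 0, 0, 0, 0, 0], [1.2, 0, 0, 0, 0, 0], [1.5, 0, 0, 0, 0, 0], [1.8, 0, 0, 0, 0, 0], [2.1, 0, 0, 0, 0, 0], [2.4, 0, 0, 0, 0, 0], [2.7, 0, 0, 0, 0, 0], [3.0, 0, 0, 0, 0, 0]]]}}

```text
clock: 7.45
eef_pos: [493.2, -353.1, 96.4]
tool_rot: [-3.142, 0.0, 1.478]
force: [0.1, -0.5, 0.1]
width: 15.5
gripper_force: 58.6
```

```bash
python3 - <<'E'
from h import *
s=ctrl.read_state();print(s['eef_pos'],s['tool_rot'],s['force'],s['torque'])
im=grab('scene');sc=im['pixels'][190:280,235:355]
cv2.imwrite('pics/c5.png',cv2.resize(sc,(640,480),interpolation=cv2.INTER_CUBIC)[:,:,::-1])
m=colmask(im['pixels'],(3,120,120),(15,255,255)); m[:,:270]=0;m[:,330:]=0;m[250:]=0
n_,l,st,c=cv2.connectedComponentsWithStats(m)
k=1+st[1:,4].argmax();p=onz(im,[c[k]],17)[0][:2]-[506.4,-197.4];u=np.array([.0921,.9957]);print(st[k],p@u,p@[-u[1],u[0]])
E
```

```text
[ 493.17437093 -353.14106451   96.37277304] [-3.14156444e+00  1.63484879e-05  1.47779753e+00] [ 0.11717229 -0.53251029  0.06744724] [-0.17221581 -0.04395017  0.04374477]
[274 229  25  15 199] -23.22775361041545 0.10227562582913965
```

View pics/c5.png

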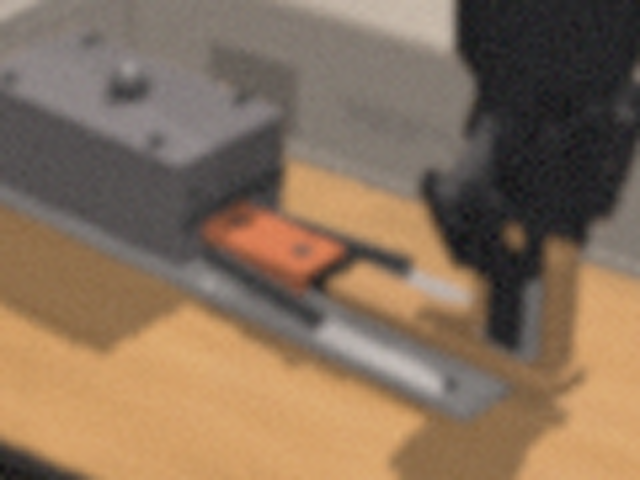

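The black nose at (335,270) now pushes squarely on the rear of the bar, and the bar's front edge at (215,225) is at the mouth, centred between the fences. The push force is small, so I'm continuing.

Emit:
{"op": "send_rows", "data": {"rows": [[[0.4, 0, 0, 0, 0, 0], [0.8, 0, 0, 0, 0, 0], [1.2, 0, 0, 0, 0, 0], [1.6, 0, 0, 0, 0, 0], [2.0, 0, 0, 0, 0, 0], [2.4, 0, 0, 0, 0, 0], [2.8, 0, 0, 0, 0, 0], [3.2, 0, 0, 0, 0, 0], [3.6, 0, 0, 0, 0, 0], [4.0, 0, 0, 0, 0, 0]]]}}

```text
clock: 8.5
eef_pos: [496.9, -313.2, 96.4]
tool_rot: [-3.142, 0.0, 1.478]
force: [-0.6, -0.3, -1.0]
width: 15.3
gripper_force: 58.6
```

Emit:
{"op": "send_rows", "data": {"rows": [[[0.2, 0, 0, 0, 0, 0], [0.4, 0, 0, 0, 0, 0], [0.6, 0, 0, 0, 0, 0], [0.8, 0, 0, 0, 0, 0], [1.0, 0, 0, 0, 0, 0], [1.2, 0, 0, 0, 0, 0], [1.4, 0, 0, 0, 0, 0]]]}}

```text
clock: 9.2
eef_pos: [498.0, -301.7, 96.8]
tool_rot: [3.14, 0.004, 1.477]
force: [-2.0, -5.7, -0.3]
width: 15.5
gripper_force: 58.5
```

Emit:
{"op": "send_rows", "data": {"rows": [[[0.2, 0, 0, 0, 0, 0], [0.4, 0, 0, 0, 0, 0], [0.6, 0, 0, 0, 0, 0], [0.8, 0, 0, 0, 0, 0], [1.0, 0, 0, 0, 0, 0]]]}}

```text
clock: 9.7
eef_pos: [499.2, -289.6, 96.4]
tool_rot: [3.141, 0.0, 1.478]
force: [-0.4, -3.2, -1.1]
width: 15.5
gripper_force: 58.6
```

Emit:
{"op": "send_rows", "data": {"rows": [[[0.25, 0, 0, 0, 0, 0], [0.5, 0, 0, 0, 0, 0], [0.75, 0, 0, 0, 0, 0], [1.0, 0, 0, 0, 0, 0], [1.25, 0, 0, 0, 0, 0], [1.5, 0, 0, 0, 0, 0], [1.75, 0, 0, 0, 0, 0], [2.0, 0, 0, 0, 0, 0]]]}}

```text
clock: 10.5
eef_pos: [500.9, -269.5, 96.4]
tool_rot: [-3.142, -0.0, 1.478]
force: [-0.8, -4.0, -0.9]
width: 15.0
gripper_force: 58.6
```

Emit:
{"op": "send_rows", "data": {"rows": [[[0.1, 0, 0, 0, 0, 0], [0.2, 0, 0, 0, 0, 0], [0.3, 0, 0, 0, 0, 0], [0.4, 0, 0, 0, 0, 0]]]}}

```text
clock: 10.9
eef_pos: [501.3, -265.8, 96.4]
tool_rot: [-3.142, 0.0, 1.478]
force: [-0.5, -3.4, -0.2]
width: 15.1
gripper_force: 58.6
```

Emit:
{"op": "send_rows", "data": {"rows": [[[0.1, 0, 0, 0, 0, 0], [0.2, 0, 0, 0, 0, 0], [0.3, 0, 0, 0, 0, 0], [0.3, 0, 0, 0, 0, 0]]]}}

```text
clock: 11.3
eef_pos: [501.6, -262.5, 96.4]
tool_rot: [-3.142, -0.0, 1.478]
force: [-0.2, -3.5, -0.7]
width: 15.2
gripper_force: 58.6
```

Emit:
{"op": "send_rows", "data": {"rows": [[[0.1, 0, 0, 0, 0, 0], [0.2, 0, 0, 0, 0, 0], [0.3, 0, 0, 0, 0, 0], [0.3, 0, 0, 0, 0, 0]]]}}

```text
clock: 11.7
eef_pos: [501.9, -259.6, 96.4]
tool_rot: [-3.142, -0.0, 1.478]
force: [-0.0, -3.7, -0.2]
width: 14.9
gripper_force: 58.6
```

Emit:
{"op": "send_rows", "data": {"rows": [[[0.1, 0, 0, 0, 0, 0], [0.2, 0, 0, 0, 0, 0], [0.2, 0, 0, 0, 0, 0]]]}}

```text
clock: 12.0
eef_pos: [502.1, -257.6, 96.4]
tool_rot: [-3.141, -0.0, 1.478]
force: [-0.4, -3.2, -1.6]
width: 15.6
gripper_force: 58.6
```

Emit:
{"op": "send_rows", "data": {"rows": [[[0.1, 0, 0, 0, 0, 0], [0.2, 0, 0, 0, 0, 0], [0.2, 0, 0, 0, 0, 0]]]}}

```text
clock: 12.3
eef_pos: [502.3, -255.6, 96.4]
tool_rot: [-3.141, -0.0, 1.478]
force: [-0.5, -3.6, -1.1]
width: 15.4
gripper_force: 58.6
```

Emit:
{"op": "send_rows", "data": {"rows": [[[0.1, 0, 0, 0, 0, 0], [0.2, 0, 0, 0, 0, 0], [0.2, 0, 0, 0, 0, 0]]]}}

```text
clock: 12.6
eef_pos: [502.5, -253.6, 96.4]
tool_rot: [-3.142, -0.0, 1.478]
force: [0.7, -3.0, -0.8]
width: 15.8
gripper_force: 58.6
```

Emit:
{"op": "send_rows", "data": {"rows": [[[0.1, 0, 0, 0, 0, 0], [0.2, 0, 0, 0, 0, 0], [0.2, 0, 0, 0, 0, 0]]]}}

```text
clock: 12.9
eef_pos: [502.6, -251.6, 96.3]
tool_rot: [-3.141, -0.0, 1.478]
force: [-0.6, -3.5, -0.9]
width: 15.1
gripper_force: 58.6
```

Emit:
{"op": "send_rows", "data": {"rows": [[[0.1, 0, 0, 0, 0, 0], [0.2, 0, 0, 0, 0, 0], [0.2, 0, 0, 0, 0, 0]]]}}

```text
clock: 13.2
eef_pos: [502.8, -249.6, 96.4]
tool_rot: [-3.141, -0.0, 1.478]
force: [0.2, -3.2, -0.8]
width: 15.4
gripper_force: 58.6
```

Emit:
{"op": "send_rows", "data": {"rows": [[[0.1, 0, 0, 0, 0, 0], [0.2, 0, 0, 0, 0, 0], [0.2, 0, 0, 0, 0, 0]]]}}

```text
clock: 13.5
eef_pos: [503.0, -247.6, 96.4]
tool_rot: [-3.142, -0.0, 1.478]
force: [0.1, -4.7, -0.1]
width: 15.1
gripper_force: 58.6
```

Emit:
{"op": "send_rows", "data": {"rows": [[[0.1, 0, 0, 0, 0, 0], [0.1, 0, 0, 0, 0, 0], [0.1, 0, 0, 0, 0, 0]]]}}

```text
clock: 13.8
eef_pos: [503.1, -246.8, 96.4]
tool_rot: [-3.142, -0.0, 1.478]
force: [-0.2, -3.3, -0.8]
width: 15.7
gripper_force: 58.6
```

Emit:
{"op": "send_rows", "data": {"rows": [[[0.1, 0, 0, 0, 0, 0], [0.2, 0, 0, 0, 0, 0], [0.2, 0, 0, 0, 0, 0]]]}}

```text
clock: 14.1
eef_pos: [503.1, -245.8, 96.6]
tool_rot: [3.141, 0.002, 1.477]
force: [-0.4, -5.8, -0.2]
width: 15.3
gripper_force: 58.6
```

Emit:
{"op": "send_rows", "data": {"rows": [[[0.1, 0, 0, 0, 0, 0], [0.1, 0, 0, 0, 0, 0], [0.1, 0, 0, 0, 0, 0]]]}}

```text
clock: 14.4
eef_pos: [503.2, -245.4, 96.7]
tool_rot: [3.141, 0.002, 1.477]
force: [-1.1, -6.9, 0.1]
width: 15.1
gripper_force: 58.6
```

Emit:
{"op": "send_rows", "data": {"rows": [[[0.1, 0, 0, 0, 0, 0], [0.2, 0, 0, 0, 0, 0], [0.2, 0, 0, 0, 0, 0]]]}}

```text
clock: 14.7
eef_pos: [503.2, -244.5, 96.9]
tool_rot: [3.14, 0.004, 1.476]
force: [-2.0, -8.3, 0.5]
width: 15.3
gripper_force: 58.6
```

Emit:
{"op": "send_rows", "data": {"rows": [[[0.1, 0, 0, 0, 0, 0], [0.2, 0, 0, 0, 0, 0], [0.2, 0, 0, 0, 0, 0]]]}}

```text
clock: 15.0
eef_pos: [503.3, -243.7, 97.0]
tool_rot: [3.14, 0.006, 1.476]
force: [-2.7, -11.4, 0.6]
width: 15.3
gripper_force: 58.7
```

Emit:
{"op": "send_rows", "data": {"rows": [[[0.1, 0, 0, 0, 0, 0], [0.18, 0, 0, 0, 0, 0], [0.18, 0, 0, 0, 0, 0], [0.18, 0, 0, 0, 0, 0], [0.18, 0, 0, 0, 0, 0]]]}}

```text
clock: 15.5
eef_pos: [503.3, -242.9, 97.2]
tool_rot: [3.139, 0.007, 1.475]
force: [-3.0, -11.8, 0.5]
width: 15.1
gripper_force: 58.7
```

Emit:
{"op": "send_rows", "data": {"rows": [[[0, 0, 0, 0, 0, 0], [0, 0, 0, 0, 0, 0], [0, 0, 0, 0, 0, 0], [0, 0, 0, 0, 0, 0], [0, 0, 0, 0, 0, 0], [0, 0, 0, 0, 0, 0], [0, 0, 0, 0, 0, 0], [0, 0, 0, 0, 0, 0], [0, 0, 0, 0, 0, 0], [0, 0, 0, 0, 0, 0]]]}}

```text
clock: 16.5
eef_pos: [503.3, -242.9, 97.2]
tool_rot: [3.139, 0.007, 1.475]
force: [-2.2, -11.8, 0.5]
width: 15.1
gripper_force: 58.7
```

```bash
python3 - <<'E'
from h import *
s=ctrl.read_state();print(s['eef_pos'],s['tool_rot'],s['force'],s['torque'],abs(s['qd']).max())
E
```

```text
[ 503.29826361 -242.9323652    97.1934711 ] [3.13939229 0.00749226 1.47504249] [ -2.1953921  -11.75014424   0.53825613] [-2.66492765  0.68282804  0.12451574] 0.0010902833756712815
```

Emit:
{"op": "send_rows", "data": {"rows": [[[0.1, 0, 0, 0, 0, 0], [0.17, 0, 0, 0, 0, 0], [0.17, 0, 0, 0, 0, 0], [0.17, 0, 0, 0, 0, 0], [0.17, 0, 0, 0, 0, 0], [0.17, 0, 0, 0, 0, 0], [0.17, 0, 0, 0, 0, 0], [0.17, 0, 0, 0, 0, 0], [0.17, 0, 0, 0, 0, 0], [0.17, 0, 0, 0, 0, 0]]]}}

```text
clock: 17.5
eef_pos: [503.7, -242.2, 97.4]
tool_rot: [3.138, 0.009, 1.474]
force: [-2.8, -14.4, 0.2]
width: 15.7
gripper_force: 58.7
```

Emit:
{"op": "send_rows", "data": {"rows": [[[0, 0, 0, 0, 0, 0], [0, 0, 0, 0, 0, 0], [0, 0, 0, 0, 0, 0], [0, 0, 0, 0, 0, 0], [0, 0, 0, 0, 0, 0]]]}}

```text
clock: 18.0
eef_pos: [503.7, -242.2, 97.4]
tool_rot: [3.138, 0.009, 1.474]
force: [-2.8, -14.3, 0.8]
width: 15.3
gripper_force: 58.7
```

```bash
python3 - <<'E'
from h import *
s=ctrl.read_state();print(s['eef_pos'],s['tool_rot'],s['force'],s['torque'],s['width'])
sc=grab('scene')['pixels'][180:270,225:345]
cv2.imwrite('pics/c6.png',cv2.resize(sc,(640,480),interpolation=cv2.INTER_CUBIC)[:,:,::-1])
E
```

```text
[ 503.69793955 -242.21466475   97.39320734] [3.13823298 0.00904816 1.47413148] [ -2.84342728 -14.3151594    0.83540912] [-2.95933959  0.6630555   0.05121974] 15.260742241757967
```

View pics/c6.png

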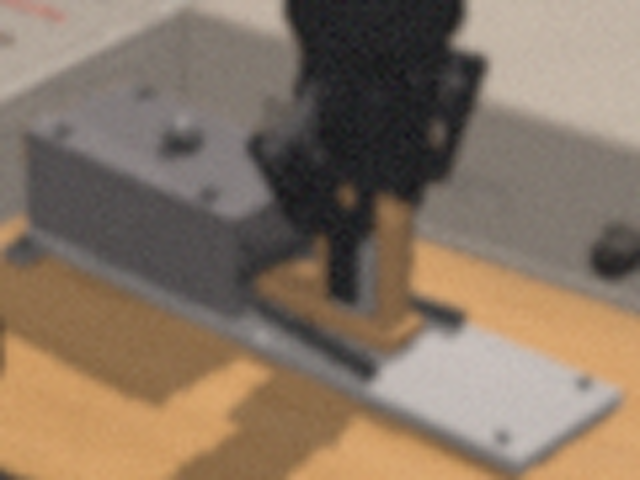

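The bar is fully inside the hood, with the stick's sole in the mouth and its grip at (395,260) clear of the hood. It's steady at 14 N, so I'm drawing the stick back.

Emit:
{"op": "send_rows", "data": {"rows": [[[-0.5, 0, 0, 0, 0, 0], [-1.2, 0, 0, 0, 0, 0], [-2.5, 0, 0, 0, 0, 0], [-4.5, 0, 0, 0, 0, 0], [-6.5, 0, 0, 0, 0, 0], [-8.5, 0, 0, 0, 0, 0], [-10.5, 0, 0, 0, 0, 0], [-12, 0, 0, 0, 0, 0], [-13, 0, 0, 0, 0, 0], [-13, 0, 0, 0, 0, 0]]]}}

```text
clock: 19.05
eef_pos: [491.5, -367.1, 96.3]
tool_rot: [-3.141, 0.0, 1.476]
force: [0.1, 0.7, -0.4]
width: 15.1
gripper_force: 58.5
```

Emit:
{"op": "send_rows", "data": {"rows": [[[0, 0, -1, 0, 0, 0], [0, 0, -2.5, 0, 0, 0], [0, 0, -4, 0, 0, 0], [0, 0, -4, 0, 0, 0]]]}}

```text
clock: 19.45
eef_pos: [493.6, -366.4, 139.6]
tool_rot: [3.137, 0.003, 1.479]
force: [0.5, -0.4, -0.8]
width: 15.4
gripper_force: 58.6
```

```bash
python3 - <<'E'
from h import *
s=ctrl.read_state();print(s['eef_pos'],s['tool_rot'],s['force'],s['width'])
c=np.r_[s['eef_pos'],s['tool_rot'][2]]
print(go(c,[402,-302.3,125],1.597),go(c,[402,-302.3,87.6],1.597))
sc=grab('scene')['pixels'][180:270,225:345]
cv2.imwrite('pics/c7.png',cv2.resize(sc,(640,480),interpolation=cv2.INTER_CUBIC)[:,:,::-1])
E
```

```text
[ 493.62093451 -366.35163987  139.64088311] [3.13694010e+00 2.56583392e-03 1.47874233e+00] [ 0.45201703 -0.40229535 -0.8333876 ] 15.404673128022381
[5.536, -9.712, 1.464, 0.0, 0.0, -0.118] [5.536, -9.712, 5.204, 0.0, 0.0, -0.118]
```

View pics/c7.png

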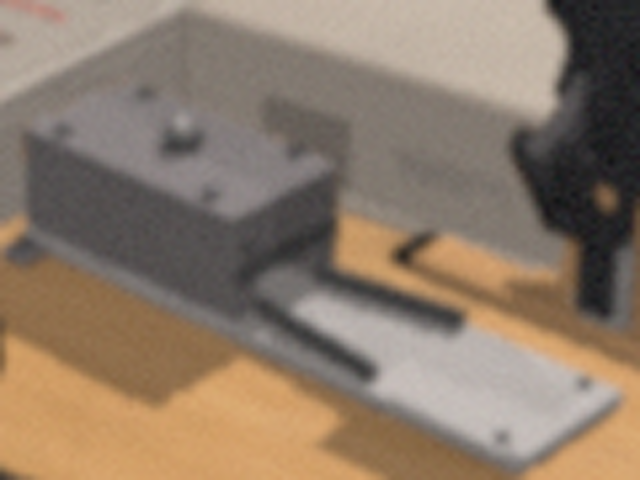

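The bar stayed inside the hood and the stick is clear of the bed, with its nose at (405,250). Next I'm carrying it back to its original spot.

Emit:
{"op": "send_rows", "data": {"rows": [[[1.5, -2.5, 0, 0, 0, -0.03], [3, -5.5, 0, 0, 0, -0.06], [4.5, -8, 0, 0, 0, -0.09], [5.5, -9.7, 0, 0, 0, -0.118], [5.5, -9.7, 1, 0, 0, -0.118], [5.5, -9.7, 3, 0, 0, -0.118], [5.5, -9.7, 4.5, 0, 0, -0.118], [5.5, -9.7, 4.9, 0, 0, -0.118], [5.5, -9.7, 4.9, 0, 0, -0.118]]]}}

```text
clock: 20.4
eef_pos: [400.8, -302.2, 87.6]
tool_rot: [3.141, -0.001, 1.595]
force: [-0.7, 0.8, 3.8]
width: 15.5
gripper_force: 59.5
```

Emit:
{"op": "send_rows", "data": {"rows": [[[0, 0, 0.1, 0, 0, 0], [0, 0, 0.1, 0, 0, 0]]]}}

```text
clock: 20.6
eef_pos: [400.8, -302.1, 87.6]
tool_rot: [3.141, -0.0, 1.595]
force: [-3.1, 1.7, 16.1]
width: 15.2
gripper_force: 61.2
```

Emit:
{"op": "send_rows", "data": {"rows": [[[0, 0, 0.1, 0, 0, 0], [0, 0, 0.1, 0, 0, 0]]]}}

```text
clock: 20.8
eef_pos: [400.8, -302.2, 87.6]
tool_rot: [3.14, -0.0, 1.595]
force: [-4.0, 4.9, 25.7]
width: 15.2
gripper_force: 62.8
```

Emit:
{"op": "send_rows", "data": {"rows": [[[0, 0, -0.2, 0, 0, 0], [0, 0, -0.2, 0, 0, 0], [0, 0, -0.2, 0, 0, 0]]]}}

```text
clock: 21.1
eef_pos: [401.3, -302.5, 87.6]
tool_rot: [3.14, 0.001, 1.596]
force: [-0.4, -0.8, 7.1]
width: 15.3
gripper_force: 59.9
```

Emit:
{"op": "send_rows", "data": {"rows": [[[0, 0, 0, 0, 0, 0], [0, 0, 0, 0, 0, 0], [0, 0, 0, 0, 0, 0], [0, 0, 0, 0, 0, 0], [0, 0, 0, 0, 0, 0], [0, 0, 0, 0, 0, 0], [0, 0, 0, 0, 0, 0]]], "grip": 100}}

```text
clock: 21.8
eef_pos: [400.5, -302.0, 87.4]
tool_rot: [-3.142, -0.0, 1.596]
force: [0.3, 1.0, -1.0]
width: 51.9
gripper_force: 0.0
```

Emit:
{"op": "send_rows", "data": {"rows": [[[0, 0, -1, 0, 0, 0], [0, 0, -3, 0, 0, 0], [0, 0, -6, 0, 0, 0], [0, 0, -10, 0, 0, 0], [0, 0, -14, 0, 0, 0], [-5, 5, -16, 0, 0, 0], [-10, 10, -16, 0, 0, 0], [-15, 10, -16, 0, 0, 0], [-15, 10, -16, 0, 0, 0], [-15, 10, -16, 0, 0, 0]]]}}

```text
clock: 22.8
eef_pos: [504.2, -454.8, 248.3]
tool_rot: [3.141, 0.006, 1.592]
force: [-1.8, 0.3, 0.6]
width: 51.7
gripper_force: 0.0
```

```bash
python3 - <<'E'
from h import *
t=grab('top')['pixels'][180:300,215:355];sc=grab('scene')['pixels'][180:300,200:340]
cv2.imwrite('pics/c8.png',cv2.hconcat([cv2.resize(t,(400,343)),cv2.resize(sc,(400,343))])[:,:,::-1])
E
```

```text
(no output)
```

View pics/c8.png

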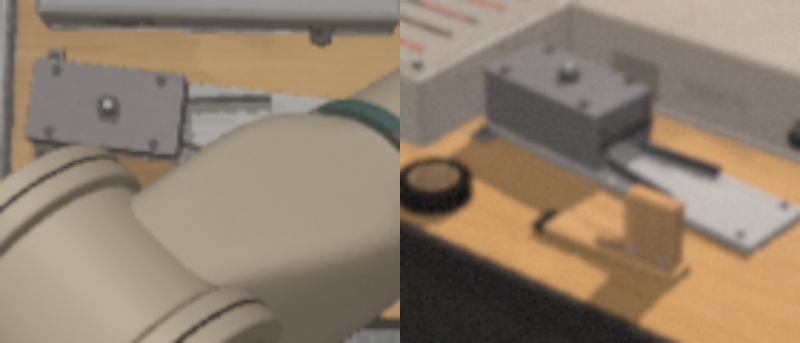

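The stick stands upright on the bench at (650,230), the bar is inside the hood, the tape hasn't moved, and the robot is clear.

```bash
python3 -c "
from cell import ctrl
print(ctrl.finish_job())"
```

```text
the job is handed in; nothing more can be done
None
```

I pushed the bar home against what the rising force and bar position show to be the stop, held it at about 14 N for over a second, stood the stick back upright on the bench beside the punch, and handed the job in at about 23 s; no verdict was shown.

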